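# Free the seized dishwasher stop valve

### The arm

A 6-joint arm with a two-finger parallel gripper is mounted at the origin on the work surface. World frame = base frame: x ahead of the robot, y to its left, z up, the work surface at z = 0. Lengths are in m, angles in rad, forces in N, time in s.
With the tool pointing down it reaches from about 0.275 to 1 m from the base axis. Payload 8.4 kg.
Tool frame: the origin (TCP) lies on the centre line of the jaws, within the pads' length; the fingertips stand 17 mm ahead of it and the grasp point (between the pads) lies 2 mm behind it (bot.tcp_to_tips is the y of the fingertips in the tool frame, in m); y points along the fingers, z is the direction in which the jaws open and shut, and the axes are right-handed (so a half turn about y gives the same grasp; the last joint's range is limited). The gripper opens to 85 mm and grips with 20 to 120 N. Pads are 22 mm wide; open, the fingers measure 114 mm over their backs; the gripper's body (76 mm by 85 mm) begins 54 mm behind the grasp point. The pads swing forward as they close: fully open they stand 13 mm farther back than shut.
Start: joints at [-1.163, 0.353, 1.633, -0, 1.155, -0.002], TCP at [0.249, -0.573, 0.248] pointing down, gripper open.
Joint ranges: [-2.63, 2.63], [-0.92, 2.1], [0.06, 2.66], [-1.3, 4.44], [0, 2.69], [-3.02, 3.02]. Speed limits (rad/s): [2.22, 2.22, 2.79, 3.14, 3.14, 3.14].

### API

Orientations are given as a unit quaternion [x, y, z, w].
In Python, from workcell import bot, hand, kinematics, get_obs, vision, hand_in gives the robot as it stands. The module is installed in compiled form; this text tells all that it offers. Calls block until the motion is done:
- bot.reach(position, orientation): joint-space move of the TCP to a pose.
- bot.servo_line(position, ori=None, velocity=0.15): straight line of the TCP; ori=None keeps the orientation; velocity is the mean speed in m/s.
- bot.goto_joints(angles): joint-space move.
- hand.move_gripper(opening, strength=None): finger opening in m; strength is the grip in N (None keeps the last); returns when the fingers have stopped.
- bot.dwell(seconds).
- kinematics.solve_ik(position, orientation): joint angles nearest the present ones, or None.
- get_obs(): the state.
- vision.read_camera(name): name is "scene" or "top" or "wrist"; returns a dict with "frame" (400x640x3 uint8, red, green, blue), "intrinsics" (3x3 intrinsics, pixels), "dist" ([k1, k2, p1, p2, k3] as OpenCV has them; the pictures are not rectified), "view" (4x4, takes a point from world to camera coordinates). Camera axes: x right, y down, z forward; pixel columns grow to the right and rows downward; lengths in m; the calibration is good to about 2 mm. A picture is of the moment at which its call begins. There is no depth.
A pose or a line that the arm cannot do raises bot.IKError and nothing moves.
- hand_in(): hands the job in, once; it reports no verdict.
The state is a dict: "time_s": time; "joint_pos": joint angles; "joint_vel": joint speeds; "joint_efforts": joint torques, N m; "position": TCP position; "orientation": TCP orientation; "wrist_force": force on the tool from outside, world axes, zero at the start; "ft_torque": the same for the moment, N m; "gripper_width": finger opening in m.
Only numpy, scipy, OpenCV 4.12 (cv2) and the standard library are available. Lean on these libraries where they do the work, as an engineer would, in place of code of your own. Each camera call takes 0.05 s, during which the arm holds its last target.

### The job

The dishwasher's stop valve on the kitchen worktop, the one with the straight bar handle, is closed and has seized. Break it loose with a short firm twist anticlockwise (seen from above), then turn it on until it is fully open at its stop, and let go. Leave the round knob and the cross-shaped handle turned as they are.

Things in the scene. Friction and masses are not known exactly. Their poses are not given: they have to be found in the camera images.
- stop_valve (a joint): turning angle of the dishwasher's stop valve, rad: 0 = closed (its start), growing anticlockwise seen from above, up to a hard stop at 1.4 = fully open. Seized: it needs about 0.3 N m to start; the resistance fades over the first 0.35 rad, and beyond that it turns freely (under 0.08 N m). Let go before 0.35 it may spring back; beyond, it stays where it is left.
- stop_valve_grip (a point): point on the turning axis, inside the stop valve's handle: a straight steel bar 72 mm long, 14 wide, 32 tall. It lies mid-length and mid-width, 12 mm below the flat top, 70 mm above the worktop. x runs along the bar, z up; they turn with it. Below: stem 20 mm across, then a fixed drum 72 mm across, 34 high. The three controls are alike in steel, in any order, 120 mm or more apart (axes).
- drain_knob_mark (a point): mark on the top of the sink drain's round knob (steel disc 48 mm across, 28 mm thick, top 78 mm above the worktop), 20 mm out from its axis along the point's own x. It turns easily; to be left alone.
- filter_valve_mark (a point): end of one arm of the water filter's cross-shaped handle (four steel arms, 60 mm across tips, arms 12 mm wide, top 78 mm above the worktop), on the arm's upper face, 30 mm out from its axis along the point's own x. It turns easily; to be left alone.
There are look-alikes about, which are no part of the job. What is shaped like the part that bears stop_valve but green or purple is not meant.

How it is judged:
By the outcome, as a careful person would: the job done as asked, in the order asked, and still so for the second after the job is handed in, with the robot touching nothing.
It also fails if it takes over 32 s, if anything falls off the work surface, if the arm or the gripper's body presses on something with over 40 N, if the wrist force passes 120 N, or if a joint passes its speed limit or range.

## Working session

There is one attempt and no reset: what is moved stays moved. The work goes in short steps, each a Python script; the robot and the scene stay as the last script left them, time stands still between calls to the robot, and variables do not carry over. Pictures are saved under pics/ and viewed, and the job is handed in when it is done.

```bash
mkdir -p pics; ls
cat > h.py <<'E'
from workcell import bot, hand, kinematics, get_obs, vision, hand_in
import numpy as np, cv2, pickle
def snap(cam,name):
    d=vision.read_camera(cam); pickle.dump({k:np.array(v) for k,v in d.items()},open(f'pics/{name}.pkl','wb'))
    cv2.imwrite(f'pics/{name}.png',d['frame'][:,:,::-1]); return d
def load(name): return pickle.load(open(f'pics/{name}.pkl','rb'))
def ray(d,uv):
    p=cv2.undistortPoints(np.array([[uv]],float),d['intrinsics'],d['dist'])[0,0]
    V=d['view']; R=V[:3,:3]; c=-R.T@V[:3,3]; r=R.T@np.array([p[0],p[1],1]); return c,r/np.linalg.norm(r)
def atz(d,uv,z):
    c,r=ray(d,uv); return c+r*(z-c[2])/r[2]
def tri(obs):
    A=np.zeros((3,3));b=np.zeros(3);L=[]
    for d,uv in obs:
        c,r=ray(d,uv);P=np.eye(3)-np.outer(r,r);A+=P;b+=P@c;L.append((c,r))
    x=np.linalg.solve(A,b); return x,[np.linalg.norm((np.eye(3)-np.outer(r,r))@(x-c)) for c,r in L]
def proj(d,X):
    V=d['view']; rv=cv2.Rodrigues(V[:3,:3])[0]
    return cv2.projectPoints(np.array(X,float).reshape(-1,3),rv,V[:3,3],d['intrinsics'],d['dist'])[0][:,0]
E
python3 - <<'E'
from h import *
for c in ('scene','top','wrist'): snap(c,c+'0')
o=get_obs(); print(o)
E
```

```text
pics
{'time_s': 0.15, 'joint_pos': array([-1.16340173e+00,  3.53522738e-01,  1.63391251e+00, -2.18312583e-05,
        1.15520775e+00, -2.38198228e-03]), 'joint_vel': array([ 0.0009078 , -0.00148466, -0.00264571,  0.00121894, -0.00073754,
        0.00160914]), 'joint_efforts': array([-6.80437279e-04, -6.05636287e+01, -3.42338061e+01, -5.56110422e-05,
        6.22422187e-03,  2.77021627e-05]), 'position': array([ 0.24887997, -0.57295962,  0.24773483]), 'orientation': array([-0.14395102,  0.69267835, -0.69195366,  0.14378781]), 'wrist_force': array([-0.4155503 , -0.60458175,  1.10926336]), 'ft_torque': array([-0.01882033, -0.02838493,  0.03374168]), 'gripper_width': 0.08511895061172725}
```

View pics/scene0.png

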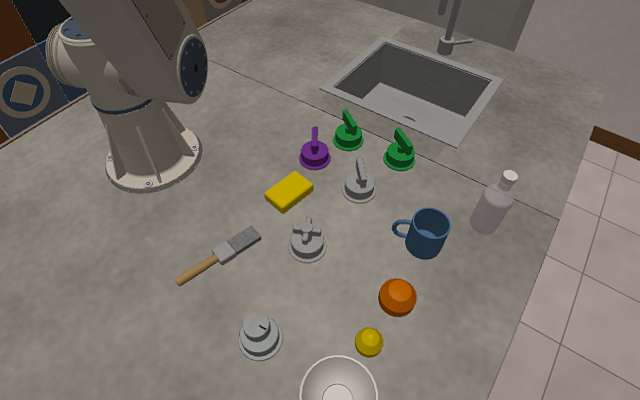

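View pics/top0.png

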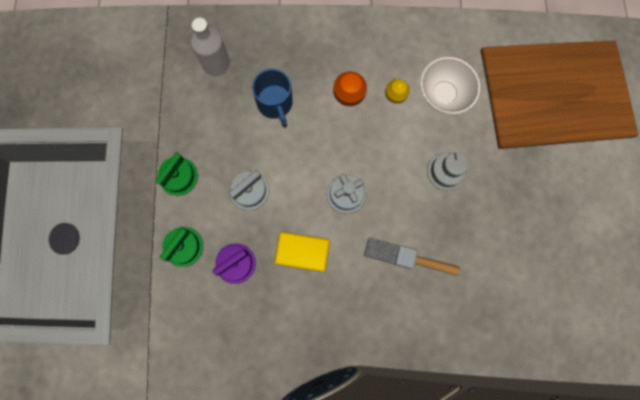

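View pics/wrist0.png

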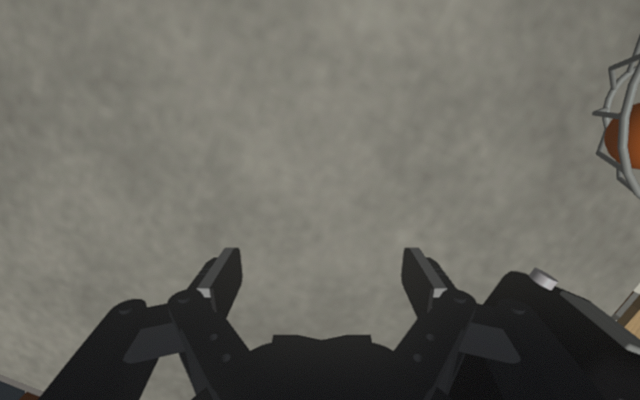

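The steel bar valve is at about (359,182) in the scene view and (248,188) in the top view. The cross is at (307,240)/(346,192) and the round knob at (260,333)/(448,170). The green and purple ones are look-alikes. Next I'll enlarge the valve.

Run:
```python
from h import *
for n,(u,v) in (('scene0',(359,182)),('top0',(249,190))):
    d=load(n); a=d['frame'][v-30:v+30,u-30:u+30,::-1]
    cv2.imwrite(f'pics/{n}_c.png',cv2.resize(a,(600,600),interpolation=cv2.INTER_CUBIC))
    print(n,(u-30,v-30))
    c=-d['view'][:3,:3].T@d['view'][:3,3];print(c)
```

```text
scene0 (329, 152)
[ 0.78582515 -0.34627576  0.7396862 ]
top0 (219, 160)
[0.32998289 0.09050858 0.98466026]
```

View pics/scene0_c.png

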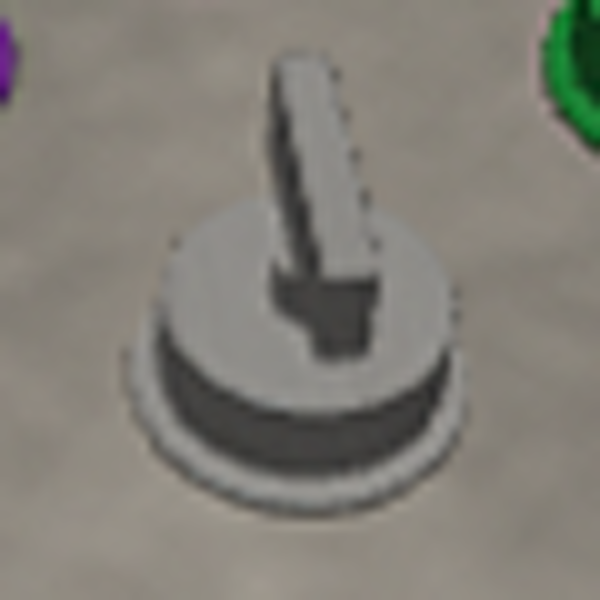

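View pics/top0_c.png

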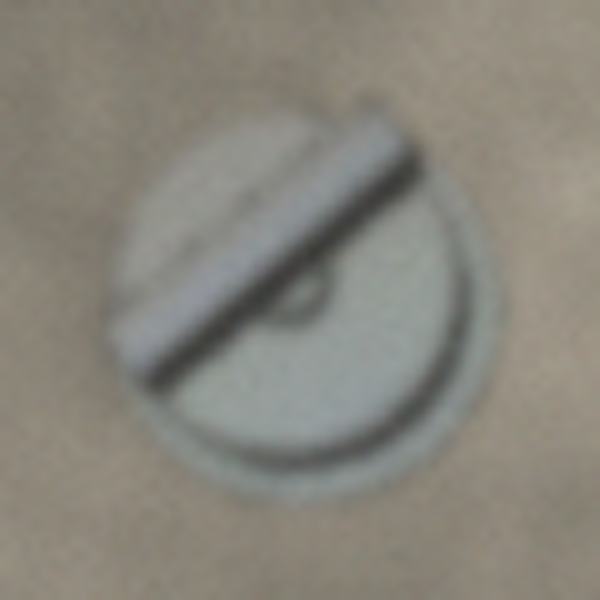

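Run:
```python
from h import *
s,t=load('scene0'),load('top0')
S=lambda p:(329+p[0]/10-.45,152+p[1]/10-.45); T=lambda p:(219+p[0]/10-.45,160+p[1]/10-.45)
for n,a,b in (('near',(349,273),(390,128)),('far',(304,58),(132,350))):
    print(n,tri([(s,S(a)),(t,T(b))]), 'top z.082',atz(t,T(b),.082),'scene',atz(s,S(a),.082))
# drum top circle centre z=.034 (ellipse centre approx)
print(atz(s,S((308,300)),.034),atz(t,T((290,288)),.034))
print('cross',tri([(s,(307,228)),(t,(348,189))]),'knob',tri([(s,(258,322)),(t,(455,163))]))
print('mug',atz(t,(272,90),.09),'sponge',atz(t,(302,252),.02),'purple',atz(t,(235,262),.05))
```

```text
near (array([0.53251832, 0.19078042, 0.08252967]), [np.float64(0.0004210638945537797), np.float64(0.00042106389455382566)]) top z.082 [0.53296909 0.19111839 0.082     ] scene [0.53204299 0.19086397 0.082     ]
far (array([0.48881427, 0.24038095, 0.08428009]), [np.float64(0.0005395084997114482), np.float64(0.0005395084997114812)]) top z.082 [0.48879579 0.24039626 0.082     ] scene [0.48812214 0.24287924 0.082     ]
[0.51000085 0.21689175 0.034     ] [0.51018342 0.21629584 0.034     ]
cross (array([0.50286115, 0.01415007, 0.07146858]), [np.float64(0.0009746980434306089), np.float64(0.0009746980434306624)]) knob (array([ 0.55470602, -0.20023568,  0.08040485]), [np.float64(0.0011211547459381887), np.float64(0.0011211547459382208)])
mug [0.70063202 0.16508072 0.09      ] sponge [0.38114791 0.10447356 0.02      ] purple [0.35973276 0.23581216 0.05      ]
```

```bash
cat >> h.py <<'E'
from scipy.spatial.transform import Rotation as Ro
def quat(th):  # th: bar direction; tool z horizontal perpendicular
    z=np.array([-np.sin(th),np.cos(th),0]);y=np.array([0,0,-1.]);x=np.cross(y,z)
    return Ro.from_matrix(np.c_[x,y,z]).as_quat()
E
python3 - <<'E'
from h import *
P=[.510,.216,.18]
for th in (-.845,-.845+np.pi):
  for t in (0,.7,1.4,1.6):
    q=kinematics.solve_ik(P,quat(th+t)); print(th,t,None if q is None else np.round(q,3))
E
```

```text
-0.845 0 [ 0.398  0.321  1.85  -0.     0.971 -0.328]
-0.845 0.7 [ 0.398  0.321  1.85  -0.     0.971 -1.028]
-0.845 1.4 [ 0.398  0.321  1.85  -0.     0.971 -1.728]
-0.845 1.6 [ 0.398  0.321  1.85  -0.     0.971 -1.928]
2.2965926535897934 0 [ 0.398  0.321  1.85  -0.     0.971  2.814]
2.2965926535897934 0.7 [ 0.398  0.321  1.85  -0.     0.971  2.114]
2.2965926535897934 1.4 [ 0.398  0.321  1.85  -0.     0.971  1.414]
2.2965926535897934 1.6 [ 0.398  0.321  1.85  -0.     0.971  1.214]
```

Joint 6 decreases as the bar turns anticlockwise, and the first option stays well within its range. I'll hover and look with the wrist camera.

Run:
```python
from h import *
bot.reach([.510,.216,.19],quat(-.845))
d=snap('wrist','w1'); o=get_obs(); print(o['time_s'],o['position'],o['joint_pos'])
th=-.845; u=np.array([np.cos(th),np.sin(th),0]);v=np.array([-np.sin(th),np.cos(th),0])
c=np.array([.510,.216,.082])
X=[c+a*.036*u+b*.007*v for a,b in((1,1),(1,-1),(-1,-1),(-1,1))]
p=proj(d,X);print(p)
im=d['frame'][:,:,::-1].copy()
cv2.polylines(im,[p.astype(np.int32)],True,(0,0,255),1); cv2.imwrite('pics/w1o.png',im)
```

```text
3.125 [0.51032831 0.21543706 0.19005696] [ 3.96808459e-01  3.08115551e-01  1.84207285e+00 -1.19677191e-04
  9.91237356e-01 -3.27827923e-01]
[[329.80361925 235.16654898]
 [314.6842436  235.19780956]
 [313.85674967 157.93672342]
 [330.39638453 157.89963058]]
```

View pics/w1o.png

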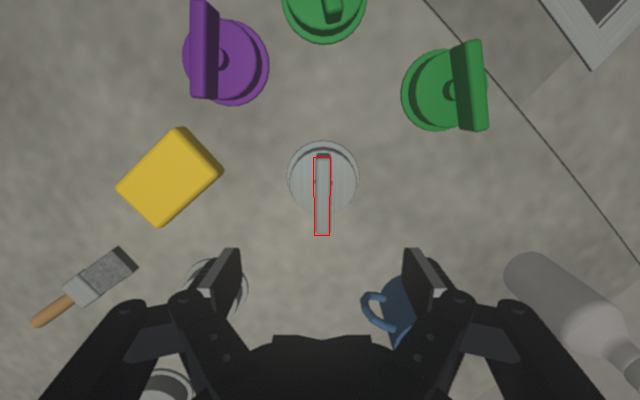

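Run:
```python
from h import *
d=load('w1');im=d['frame'][135:255,262:382,::-1]
im=cv2.resize(im,(600,600),interpolation=cv2.INTER_CUBIC)
cv2.imwrite('pics/w1c.png',im)
```

```text
(no output)
```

View pics/w1c.png

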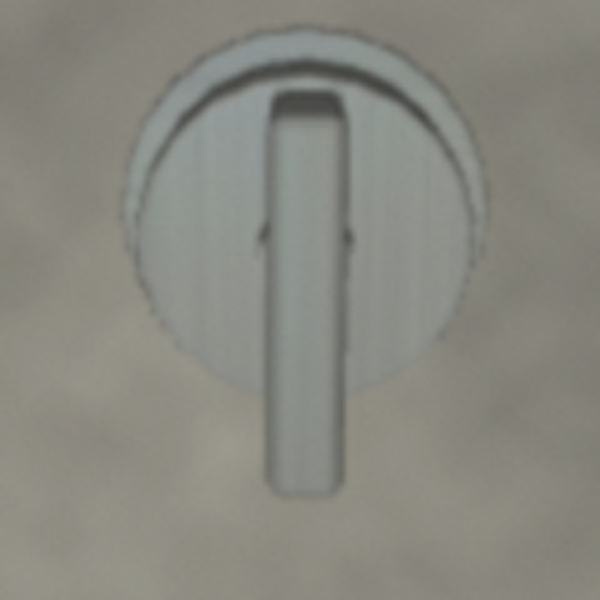

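The projected bar outline matches the picture to about 1 px, and the height of 0.082–0.084 agrees with the text. I'll nudge the aim by about 1 mm, descend and grip.

Run:
```python
from h import *
bot.servo_line([.510,.2167,.068],velocity=.08)
o=get_obs(); print(o['time_s'],o['position'],o['wrist_force'],o['joint_pos'])
hand.move_gripper(0.0,90)
o=get_obs(); print(o['time_s'],o['position'],o['wrist_force'],o['ft_torque'],o['gripper_width'],o['joint_pos'])
```

```text
4.8 [0.51033701 0.21684208 0.06845846] [-0.10727971 -1.48043887 -0.51721779] [ 3.99075576e-01  4.80870551e-01  1.91743443e+00  1.26010931e-05
  7.42400299e-01 -3.26731640e-01]
5.4583 [0.51045085 0.21709842 0.06830648] [-0.33399449  2.87136021  3.09688744] [ 0.33523103 -0.00215163 -0.03940853] 0.01276472773412038 [ 3.99283249e-01  4.81272705e-01  1.91719130e+00  3.61382587e-04
  7.42037175e-01 -3.26716634e-01]
```

Gripped, with the width reading 12.8 mm against a 14 mm bar. Now the breaking twist.

```bash
python3 - <<'E'
from h import *
q=kinematics.solve_ik([.510,.2167,.068],quat(-.845)); print(q)
q0=q.copy() if hasattr(q,'copy') else list(q)
for t in (.25,.5):
    q=np.array(q0); q[5]=q0[5]-t; bot.goto_joints(q)
    o=get_obs(); print(o['time_s'],o['position'],o['joint_pos'][5],o['wrist_force'],o['ft_torque'],o['gripper_width'],o['joint_efforts'][5])
snap('top','t2');snap('scene','s2')
E
python3 - <<'E'
from h import *
a=load('s2')['frame'][130:230,300:420,::-1];cv2.imwrite('pics/s2c.png',cv2.resize(a,(720,600),interpolation=cv2.INTER_CUBIC))
E
```

```text
[ 3.99080650e-01  4.81514040e-01  1.91778376e+00 -4.44089210e-16
  7.42294853e-01 -3.26715677e-01]
5.8083 [0.5104985  0.21710281 0.0683259 ] -0.572568577906813 [1.50546114 2.64730215 4.45842523] [ 0.4510353  -0.25385739 -0.07728478] 0.012752742425277231 -0.6694064475595951
6.1583 [0.51049627 0.21709088 0.06827268] -0.8200674161189497 [1.45226964 5.16039051 3.57482981] [ 0.56159135 -0.18498156  0.09242297] 0.012745522658845867 -0.27470698580145836
```

View pics/s2c.png

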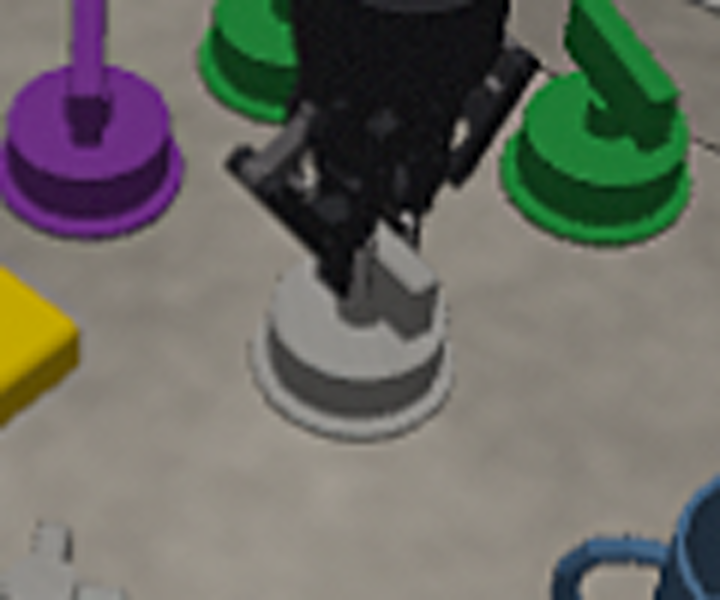

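The bar has turned with the jaws: its visible end moved right in the crop, and the torque fell from 0.67 to 0.27. I'll continue to the stop in steps and watch the joint-6 torque.

Run:
```python
from h import *
q0=kinematics.solve_ik([.510,.2167,.068],quat(-.845)); j0=-.3267
for t in (.9,1.25,1.34,1.38,1.40,1.42,1.44,1.46):
    q=np.array(q0); q[5]=j0-t; bot.goto_joints(q); bot.dwell(.1)
    o=get_obs(); print(t,o['time_s'],np.round(j0-o['joint_pos'][5],4),o['wrist_force'].round(1),o['ft_torque'].round(3),round(o['joint_efforts'][5],3))
    if abs(o['joint_efforts'][5])>1.2: break
```

```text
0.9 6.825 0.8928 [1.6 5.5 4. ] [ 0.757 -0.189  0.072] 0.035
1.25 7.35 1.2428 [1.5 5.4 3.7] [ 0.809 -0.219  0.051] 0.03
1.34 7.7 1.3328 [1.7 6.2 3.9] [ 0.862 -0.216 -0.004] 0.024
1.38 8.05 1.3727 [-0.2  5.   3.6] [ 0.84  -0.237  0.03 ] 0.035
1.4 8.4 1.3928 [1.3 5.3 3.9] [ 0.841 -0.193  0.033] 0.04
1.42 8.75 1.4116 [1.1 4.6 3. ] [ 0.761 -0.247 -0.843] -0.855
1.44 9.1 1.4306 [1.8 5.3 3.5] [ 0.743 -0.277 -1.588] -1.585
```

Torque rises sharply at about 1.40 rad, so that is the hard stop. I'll release while still pressed against it, rise straight up and check.

Run:
```python
from h import *
hand.move_gripper(0.05)
o=get_obs(); print(o['time_s'],o['gripper_width'],o['wrist_force'].round(1))
p=o['position']; bot.servo_line([p[0],p[1],.2],velocity=.12)
bot.dwell(.2)
d=snap('wrist','w3'); o=get_obs(); print(o['time_s'],o['position'],o['wrist_force'].round(1))
c=np.array([.510,.2167,.082])
im=d['frame'][:,:,::-1].copy()
th=-.845+1.4; u=np.array([np.cos(th),np.sin(th),0]);v=np.array([-np.sin(th),np.cos(th),0])
p=proj(d,[c+a*.036*u+b*.007*v for a,b in((1,1),(1,-1),(-1,-1),(-1,1))]);print(p)
a=d['frame'][135:255,262:382,::-1]
cv2.imwrite('pics/w3c.png',cv2.resize(a,(600,600),interpolation=cv2.INTER_CUBIC))
# move aside for a clear look
q=o['joint_pos'].copy(); q[0]-=1.2; bot.goto_joints(q)
snap('top','t3');snap('scene','s3'); print(get_obs()['time_s'])
a=load('s3')['frame'];b=load('scene0')['frame']
t=load('t3')['frame'];b2=load('top0')['frame']
cv2.imwrite('pics/cmp.png',np.vstack([np.hstack([cv2.resize(x[140:380,220:440],(400,300)) for x in (b,a)]),np.hstack([cv2.resize(x[120:240,200:480],(400,300)) for x in (b2,t)])])[:,:,::-1])
```

```text
9.5417 0.04992517398217374 [ 0.1 -0.5  0. ]
11.0417 [0.50953267 0.21641719 0.19949241] [0.  0.  0.1]
[[327.72017413 233.3488686 ]
 [313.13941543 232.82982114]
 [315.56834082 158.30300934]
 [331.45228117 158.91685688]]
13.375
```

View pics/w3c.png

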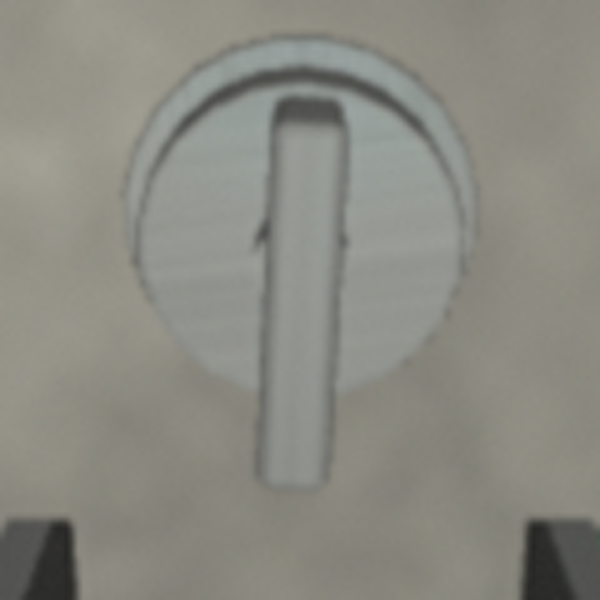

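View pics/cmp.png

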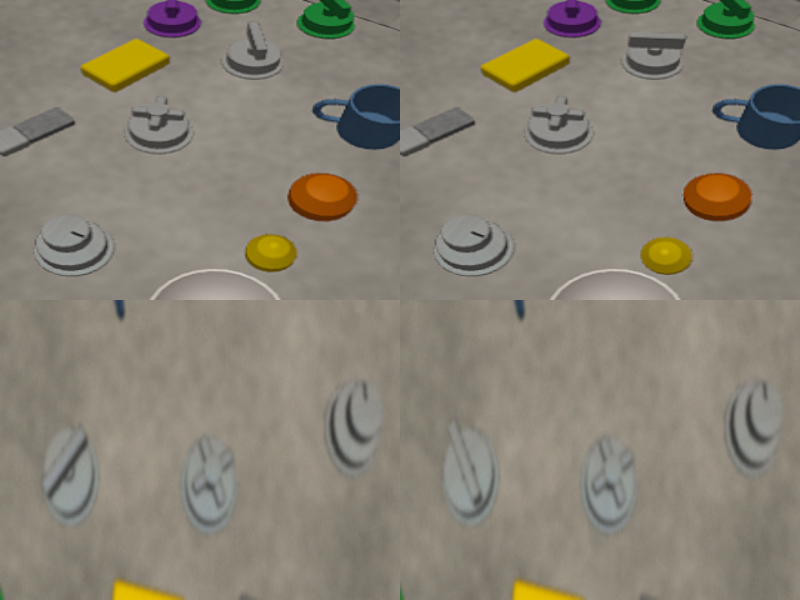

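The wrist crop shows the bar tilted 0.047 rad, where a turn of 1.40 rad predicts 0.042. The cross and the knob look the same before and after, and the gripper is clear of everything.

```bash
python3 -c "
from h import *
o=get_obs();print(o['time_s'],o['wrist_force'].round(1),o['position']);hand_in()"
```

```text
13.375 [-0.3  0.3 -0.8] [ 0.38693973 -0.39591465  0.19950756]
the job is handed in; nothing more can be done
```

The dishwasher's stop valve is broken loose, turned on to its stop and let go. I handed the job in at 13.4 s of the allowed 32 s.

- **Finding it:** I located the steel bar handle from the scene and top pictures, with its top at about 83 mm, and confirmed it with the wrist camera to about 1 px. The measured bar length came out at 66 mm rather than 72 mm. The full-size outline still matched the wrist picture, so I put that down to picking corners in blurred pictures.
- **Turning it:** I gripped the bar and gave it a twist to 0.5 rad; joint 6's torque fell from about 0.67 to 0.27 N m as it came loose. I then turned on until the torque jumped at about 1.40 rad, reaching 1.6 N m at the stop. I let go there and lifted straight up.
- **Last checks:** The wrist picture after release shows the bar within about 0.01 rad of fully open. The cross handle and the round knob look the same before and after. The gripper is clear of everything, and wrist readings stayed under about 10 N at every check.

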